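# Set and lock the hold-down of the framing jig

### The arm

A 6-joint arm with a two-finger parallel gripper is mounted at the origin on the work surface. World frame = base frame: x ahead of the robot, y to its left, z up, the work surface at z = 0. Lengths are in m, angles in rad, forces in N, time in s.
With the tool pointing down it reaches from about 0.25 to 0.725 m from the base axis. Payload 4 kg.
Tool frame: the origin (TCP) lies at the very end of the fingers, on their centre line; the grasp point (between the pads) lies behind it (manip.grip_depth is the z of the grasp point in the tool frame, in m); z points along the fingers, x is the direction in which the jaws open and shut, and the axes are right-handed (so a half turn about z gives the same grasp; the last joint's range is limited). The gripper opens to 85 mm and grips with 20 to 120 N. Pads are 22 mm wide; open, the fingers measure 114 mm over their backs; the gripper's body (76 mm by 85 mm) begins 54 mm behind the grasp point. The pads swing forward as they close: fully open they stand 13 mm farther back than shut.
Start: joints at [1.192, 0.241, 0.005, 1.335, 0, 1.571], TCP at [0.185, 0.465, 0.231] pointing down, gripper open.
Joint ranges: [-2.72, 2.72], [-1.05, 1.87], [-1.09, 1.28], [-1.99, 2.15], [-1.42, 1.44], [-3.14, 3.14]. Speed limits (rad/s): [2.79, 2.79, 3.14, 3.14, 3.14, 3.14].

### API

Orientations are given as a rotation vector (axis times angle).
In Python, from plant import manip, eyes gives the robot as it stands.
- The arm moves only by the tool jog_arm, never from a script. Its argument "deltas" is a list that holds one entry, the list of rows, each a list of 4 numbers: the shift along the tool's x, y, z in units of 0.025 m (1.0 is 0.025 m), then the turn about the tool's z in units of 45 degrees (1.0 is 45 degrees). A call has 1 to 20 rows; each row shifts and turns the commanded pose from where the row before left it, along the tool's axes as they then stand; what a row does not reach is not made up. A row lasts 1/10 s, in which the tool goes at most 50 mm and 8.59 degrees, less where a joint would pass 70% of its speed; a pose out of reach is approached as far as the arm can. A call with a number of a shift or a turn outside -1 to 1 is refused whole. A call with a gripper value outside its range is refused whole. "gripper" is the gripper command: -1 is fully open, 1 is shut, values between are in proportion, set as the call begins (left out, the last holds). The fingers move at their own pace and stop on an object; "grip_force" is the grip in N (left out, the last holds). Time passes only in rows, so rows that do not move let the fingers close. It gives the time, the measured TCP pose, the force and the opening at its end, in the units of the state.
- manip.read_state(): the state, without advancing time (a new reading comes with each control period).
- eyes.get_image(name): name is "side" or "top"; returns (picture, depth): 420x560x3 uint8, red, green, blue; 420x560 float32, m along the optical axis (not along the pixel's ray), 0 where there is no reading.
- eyes.calibration(name): a dict with "fov_y" (degrees; the focal length in pixels is half the picture's height over the tangent of half this angle, whatever the lens; pixels are square), "cx", "cy" (the principal point, pixels), "eye" and "orientation" of the camera in the world. Camera axes: x right, y up, looking along -z (the intrinsics and any distortion apply to the point x, -y, -z); pixel columns grow to the right and rows downward; lengths in m; the calibration is good to about 2 mm. A picture is of the moment at which its call begins. calibration takes no time and is no camera call.
- manip.finish_job(): hands the job in, once; it reports no verdict.
Trained networks look in the newest picture that a camera, given by its name, has taken for a name from the list of things; names that differ only in an ending like _2 or _b are one class to them, and where a whole thing is asked for, a point or a joint stands for the part that bears it (a point fixed in the world has none). Each returns a list of dicts, best first, with "confidence" (0 to 1); they miss things now and then, are a little off and sometimes report something else, mostly with a low value. They report only what shows in the picture. A call takes as long as a camera call.
- eyes.trace(label, camera): "region" (420x560 bool, what is visible of it) and "xy" ([column, row] in pixels, amid what is visible of it).
The state is a dict: "clock": time; "joint_positions": joint angles; "dq": joint speeds; "joint_torque": joint torques, N m; "position": TCP position; "orientation": TCP orientation; "wrist_force": force on the tool from outside, world axes, zero at the start; "ft_torque": the same for the moment, N m; "gripper_width": opening from 0.0 (shut) to 1.0 (fully open).
Only numpy, scipy, OpenCV 4.12 (cv2) and the standard library are available. Lean on these libraries where they do the work, as an engineer would, in place of code of your own. Each camera call takes 0.05 s, during which the arm holds its last target.

### The job

Set the framing jig's hold-down for the moulding that lies under it: swing the lock ring's long lever anticlockwise until the ring is well loose, turn the crank on top clockwise until the shoe bears snugly on the moulding by feel, without crushing the pine, then swing the lock ring's lever clockwise again until the ring is really tight, and let go. Leave the other things on the bench where they lie.

Things in the scene. Friction and masses are not known exactly. Their poses are not given: they have to be found in the camera images.
- jig: Fixed jig: dark base plate 220 x 280 mm with a grey C-shaped frame carrying an upright spindle. Origin on the spindle axis at the bench; z up, x from the spindle to the column, y along the moulding. Nothing on it is higher than 177 mm. Under the shoe lies the moulding, a pine stick 260 x 40 x 28 mm, its top 46 to 54 mm above the bench depending on the packing below it (not measured).
- spindle_axis (a point): Point on the spindle axis at the flat top of the crank's hub, 140 mm above the bench. From the top down: crank, thin brass collet, lock ring, frame, shoe, all on this axis.
- lock_grip (a point): On the upright black sleeve (16 mm diameter, 116 to 172 mm above the bench) at the end of the lock ring's lever, 80 mm from the spindle axis on the jig's -y side; this point at 152 mm. Lever bar below it: top at 115 mm. The sleeve spins freely on its pin: pinch it from above or push it, and lead it along an arc about the spindle axis without turning the hand.
- lockring (a joint): Angle of the lock ring (notched steel disc, 62 mm diameter), rad, growing anticlockwise from above = loosening. Starts tight at -0.35 to -0.27; below 0 the collet clamps the crank hub harder and harder; above 0.25 it is well loose; stops at -0.55 and 0.9. Dry friction 0.35 N m (4.4 N at the sleeve), plus 0.005 N m per N of clamping when tightening. Stays where left.
- collet: Brass collet, 28 mm diameter, between lock ring and crank hub; its force on the hub is the clamping force, about 110 N per rad of ring below 0, and brakes the crank. Tight means over 25 N, i.e. over 6 N on the lever sleeve; stop at 9 N or so there (the ring's end stop prevents straining). Origin on the axis at the collet's top.
- crank_grip (a point): On the upright black sleeve (16 mm diameter, 141 to 177 mm above the bench) at the end of the short crank, 45 mm from the spindle axis; this point at 162 mm. Crank arm below it: top at 140 mm. The sleeve spins freely on its pin: pinch it from above or push it, and lead it along an arc about the spindle axis without turning the hand.
- crank (a joint): Angle of the crank, rad, growing clockwise from above; starts at 0 to 0.5, stops at -0.2 and 3.1. Each rad lowers the shoe by 5 mm. Dry friction 0.32 N m (7 N at the sleeve with the lock ring loose); stays where left. The shoe meets the moulding somewhere between 0.8 and 2.5 rad.
- shoe: Steel disc, 34 mm diameter, 8 thick, low on the spindle, pressing down on the moulding; origin at the centre of its underside (58 mm above the bench at crank 0). The moulding lies on rubber: once the shoe is on it, force grows by about 90 N per rad of crank, and 9 N add 1 N on the sleeve. Snug is 15 to 60 N (1.7 to 6.7 N more on the sleeve than turning freely; aim at 4 more); over 90 N dents the pine.
- clamp1: Bystander: chrome spring clamp, about 115 mm long, 20 high.
- clamp2: Bystander: a second such spring clamp.
- cutter: Bystander: glass cutter with black handle, 135 mm long, 12 high, lying on the jig's base plate in front of the moulding.
- ruler: Bystander: copper ruler, 300 x 28 x 4 mm.
- offcut: Bystander: pine offcut, 50 x 35 x 20 mm, on the jig's base plate beside the column.
- spare: Bystander: a second pine moulding stick, 300 mm long, 28 high.
- jar: Bystander: glass jar with a steel cap, 60 mm in diameter, 70 high.

How it is judged:
By the outcome, as a careful person would: the job done as asked, in the order asked, and still so for the second after the job is handed in, with the robot touching nothing.
It also fails if it takes over 72 s, if anything falls off the work surface, if the arm or the gripper's body presses on something with over 40 N, if the wrist force passes 120 N, or if a joint passes its speed limit or range.

## Working session

There is one attempt and no reset: what is moved stays moved. The work goes in short steps, Python scripts to look and compute and a tool call to move; the robot and the scene stay as the last step left them, time stands still between calls to the robot, and variables do not carry over. Pictures are saved under pics/ and viewed, and the job is handed in when it is done.

Besides the shell and the picture viewer there is one more tool, called after "Emit:" as name(argument=value, ...), one argument or row to a line, values as JSON. jog_arm: Moves the arm, as the interface text tells. Shifts and turns lie within -1 to 1; 1 stands for 0.025 m of shift or 45 degrees of turn. Its arguments: {"type":"object","properties":{"deltas":{"type":"array","items":{"type":"array","items":{"type":"array","items":{"type":"number","minimum":-1,"maximum":1}}}},"gripper":{"type":"number"},"grip_force":{"type":"number"}},"required":["deltas"]}

```bash
mkdir -p pics; ls; cat > h.py <<'E'
import numpy as np, cv2
from plant import manip, eyes
from scipy.spatial.transform import Rotation as R
def cal(n):
    c=eyes.calibration(n); return c
def Rot(c):
    o=np.array(c["orientation"],float)
    return R.from_rotvec(o).as_matrix() if o.shape==(3,) else (o if o.shape==(3,3) else R.from_quat(o).as_matrix())
E
python3 - <<'E'
from h import *
print(manip.read_state(), manip.grip_depth)
for n in("side","top"):
    print(eyes.calibration(n))
    p,d=eyes.get_image(n); np.savez(f"{n}0.npz",p=p,d=d); cv2.imwrite(f"pics/{n}0.png",p[:,:,::-1])
E
```

```text
pics
{'clock': 0.0, 'joint_positions': array([1.19199453e+00, 2.41414251e-01, 3.72935681e-03, 1.33518387e+00,
       1.09538355e-06, 1.57079491e+00]), 'dq': array([-0.00122408,  0.00145271,  0.00010848, -0.0007421 ,  0.00162814,
       -0.00120229]), 'joint_torque': array([ 2.17155930e-04, -3.72321117e+01,  2.52407169e+01,  1.70170027e-02,
        9.52359983e-05, -3.96028810e-06]), 'position': array([0.18467288, 0.46397511, 0.23041427]), 'orientation': array([ 2.59898366,  1.76283259, -0.00269408]), 'wrist_force': array([-0.33038068,  0.0509737 ,  0.28948607]), 'ft_torque': array([0.06619175, 0.02568933, 0.01244296]), 'gripper_width': 0.9988699330059913} -0.0187
{'fov_y': 44.31171429909768, 'cx': 282.05329702406334, 'cy': 210.84437389004893, 'eye': array([ 0.05949619, -0.9311537 ,  1.00515915]), 'orientation': array([ 0.82543316, -0.21327058, -0.41703596])}
{'fov_y': 45.450332462889804, 'cx': 286.30596568349205, 'cy': 210.05397895921905, 'eye': array([ 0.27282008, -0.04685348,  1.65825037]), 'orientation': array([ 0.12369456, -0.11065646, -1.56526826])}
```

View pics/side0.png

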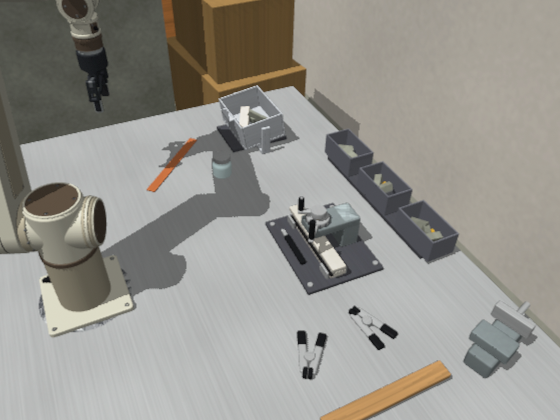

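View pics/top0.png

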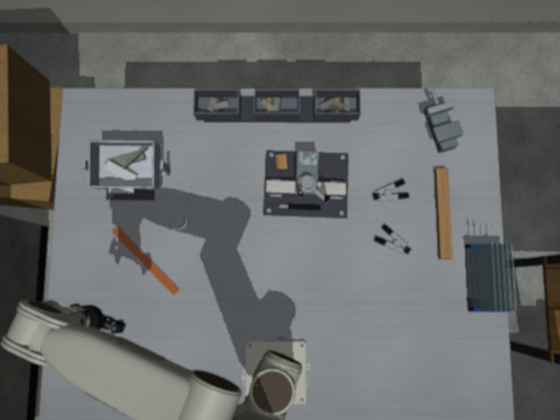

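The side view shows the jig near (322,240) with two black sleeves at about (301,205) and (312,229). The top view shows the jig centred near (307,184), the base at (272,385), and the arm well away to the left.

```bash
cat >> h.py <<'E'
def pix2w(n,uv,depth):
    c=eyes.calibration(n); f=210/np.tan(np.radians(c["fov_y"])/2)
    u,v=np.atleast_2d(uv).T
    p=np.stack([(u-c["cx"])/f*depth,-(v-c["cy"])/f*depth,-depth*np.ones_like(u,dtype=float)],-1)
    return p@Rot(c).T+np.array(c["eye"])
def w2pix(n,P):
    c=eyes.calibration(n); f=210/np.tan(np.radians(c["fov_y"])/2)
    q=(np.atleast_2d(P)-np.array(c["eye"]))@Rot(c)
    return np.stack([c["cx"]+f*q[:,0]/-q[:,2], c["cy"]-f*q[:,1]/-q[:,2]],-1)
def ray_z(n,uv,z):
    a=pix2w(n,uv,1.0); e=np.array(eyes.calibration(n)["eye"]); d=a-e
    return e+d*((z-e[2])/d[:,2])[:,None]
E
python3 - <<'E'
from h import *
print(w2pix("top",[[0,0,0],[.185,.465,.231]]),w2pix("side",[[0,0,0],[.185,.465,.231]]))
for n in("top","side"):
    p,d=eyes.get_image(n)
    for l in("jig","lock_grip","crank_grip","lockring","crank","collet","cutter","offcut","shoe"):
        for r in eyes.trace(l,n)[:2]:
            m=r["region"]; v,u=np.nonzero(m); dd=d[v,u]; ok=dd>0
            P=pix2w(n,np.stack([u,v],-1)[ok],dd[ok])
            print(n,l,round(r["confidence"],2),np.round(r["xy"],1),m.sum(),(u.min(),u.max(),v.min(),v.max()), "med",np.round(np.median(P,0),3),"zmax",np.round(np.percentile(P[:,2],[5,95]),3) if len(P) else 0)
            if n=="top" and l in("jig",) :
                np.save("jigtop.npy",P)
for n in("top","side"):
    d=np.load(f"{n}0.npz"); p=d["p"]
    c=(307,184) if n=="top" else(322,240)
    h=60 if n=="top" else 70
    q=p[c[1]-h:c[1]+h,c[0]-h:c[0]+h,::-1]; cv2.imwrite(f"pics/{n}0z.png",cv2.resize(q,(600,600),interpolation=cv2.INTER_CUBIC))
E
```

```text
[[275.57757425 371.89870159]
 [107.37428391 316.66462939]] [[ 84.38955466 294.96134302]
 [102.33138297 107.41823033]]
top jig 0.79 [309.4 178.9] 4355 (np.int64(263), np.int64(348), np.int64(150), np.int64(218)) med [ 0.611 -0.104  0.015] zmax [0.007 0.134]
top lockring 0.72 [313.5 189.7] 303 (np.int64(295), np.int64(330), np.int64(174), np.int64(203)) med [ 0.568 -0.117  0.117] zmax [0.056 0.171]
top crank 0.48 [305.1 182.4] 203 (np.int64(298), np.int64(313), np.int64(176), np.int64(197)) med [ 0.581 -0.091  0.141] zmax [0.13  0.177]
top crank 0.18 [302.5 208.8] 155 (np.int64(282), np.int64(319), np.int64(205), np.int64(210)) med [ 0.528 -0.088  0.025] zmax [0.018 0.031]
top cutter 0.64 [299.4 206.7] 227 (np.int64(280), np.int64(318), np.int64(204), np.int64(210)) med [ 0.528 -0.071  0.023] zmax [0.01 0.03]
top cutter 0.52 [320.3 196.6] 153 (np.int64(298), np.int64(329), np.int64(178), np.int64(203)) med [ 0.556 -0.133  0.118] zmax [0.11  0.173]
top offcut 0.51 [277.8 163.6] 170 (np.int64(276), np.int64(286), np.int64(154), np.int64(169)) med [ 0.679 -0.015  0.032] zmax [0.026 0.04 ]
[... 577 characters left out ...]
kring 0.77 [313.2 222.4] 342 (np.int64(306), np.int64(330), np.int64(213), np.int64(242)) med [ 0.565 -0.126  0.12 ] zmax [0.11  0.173]
side crank 0.62 [364.2 325.6] 808 (np.int64(349), np.int64(397), np.int64(306), np.int64(348)) med [ 0.578 -0.382  0.014] zmax [0.006 0.02 ]
side crank 0.42 [313.4 222.3] 272 (np.int64(306), np.int64(329), np.int64(215), np.int64(241)) med [ 0.565 -0.126  0.12 ] zmax [0.112 0.173]
side cutter 0.71 [298.9 201.3] 62 (np.int64(299), np.int64(304), np.int64(198), np.int64(209)) med [ 0.55  -0.081  0.163] zmax [0.148 0.178]
side cutter 0.64 [293.4 250.4] 235 (np.int64(283), np.int64(305), np.int64(230), np.int64(263)) med [ 0.531 -0.095  0.024] zmax [0.015 0.028]
```

```bash
python3 - <<'E'
import cv2,numpy as np
a=cv2.imread("pics/top0z.png");b=cv2.imread("pics/side0z.png")
cv2.imwrite("pics/z0.png",np.hstack([cv2.resize(a,(400,400)),cv2.resize(b,(400,400))]))
E
```

```text
(no output)
```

View pics/z0.png

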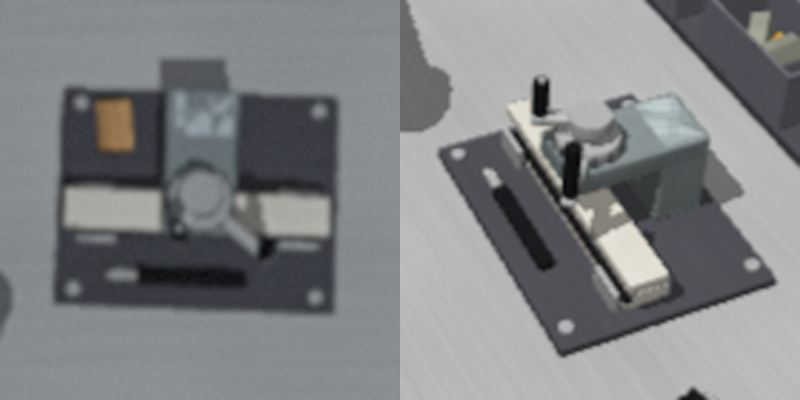

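```bash
python3 - <<'E'
from h import *
P={}
for n in("top","side"):
    z=np.load(f"{n}0.npz"); p,d=z["p"],z["d"]
    v,u=np.nonzero(d>0); W=pix2w(n,np.stack([u,v],-1),d[v,u]); rgb=p[v,u].astype(int)
    k=(W[:,0]>.42)&(W[:,0]<.72)&(W[:,1]>-.30)&(W[:,1]<.1)
    W=W[k];rgb=rgb[k]; uv=np.stack([u,v],-1)[k]
    print(n,"z hist",[(round(a,3),int(c)) for c,a in zip(*np.histogram(W[:,2],bins=np.arange(-.005,.185,.005)))])
    # plate
    m=(W[:,2]>.005)&(W[:,2]<.02)
    r=cv2.minAreaRect(W[m][:,:2].astype(np.float32)); print("plate",r)
    m=(W[:,2]>.136)&(W[:,2]<.144)&(rgb.mean(1)>80)
    q=W[m]; print("hub",len(q),np.round(q.mean(0),4),np.round(q.min(0),3),np.round(q.max(0),3)); 
    (c,rad)=cv2.minEnclosingCircle(q[:,:2].astype(np.float32)); print(c,rad)
    m=(W[:,2]>.145)
    q=W[m]
    for nm,s in(("crank",q[:,1]>-.12),("lock",q[:,1]<-.12)):
        print(nm,s.sum(),np.round(np.median(q[s],0),4),np.round(np.percentile(q[s],[5,95],axis=0),3).tolist(), "px",uv[m][s].min(0),uv[m][s].max(0))
s=manip.read_state(); print(R.from_rotvec(s["orientation"]).as_matrix().round(3), s["clock"])
E
```

```text
top z hist [(np.float64(-0.005), 1720), (np.float64(0.0), 2324), (np.float64(0.005), 1403), (np.float64(0.01), 1519), (np.float64(0.015), 873), (np.float64(0.02), 229), (np.float64(0.025), 120), (np.float64(0.03), 127), (np.float64(0.035), 75), (np.float64(0.04), 27), (np.float64(0.045), 99), (np.float64(0.05), 304), (np.float64(0.055), 251), (np.float64(0.06), 39), (np.float64(0.065), 0), (np.float64(0.07), 0), (np.float64(0.075), 0), (np.float64(0.08), 1), (np.float64(0.085), 3), (np.float64(0.09), 8), (np.float64(0.095), 61), (np.float64(0.1), 288), (np.float64(0.105), 236), (np.float64(0.11), 90), (np.float64(0.115), 100), (np.float64(0.12), 45), (np.float64(0.125), 13), (np.float64(0.13), 16), (np.float64(0.135), 56), (np.float64(0.14), 87), (np.float64(0.145), 15), (np.float64(0.15), 3), (np.float64(0.155), 2), (np.float64(0.16), 4), (np.float64(0.165), 11), (np.float64(0.17), 15), (np.float64(0.175), 17)]
plate ((0.570412278175354, -0.09995883703231812), (0.29872000217437744, 0.3993707299232483), 0.051415860652923584)
hub 119 [ 0.5858 -0.0954  0.1407] [ 0.557 -0.116  0.136] [ 
[... 1076 characters left out ...]
45), 24), (np.float64(0.15), 23), (np.float64(0.155), 17), (np.float64(0.16), 14), (np.float64(0.165), 21), (np.float64(0.17), 31), (np.float64(0.175), 24)]
plate ((0.5713690519332886, -0.09905290603637695), (0.3979068994522095, 0.2976055443286896), 89.70501708984375)
hub 186 [ 0.5844 -0.0967  0.1404] [ 0.545 -0.164  0.136] [ 0.613 -0.073  0.144]
(0.5699571967124939, -0.11841371655464172) 0.05159074440598488
crank 83 [ 0.5505 -0.0808  0.1665] [[0.545, -0.087, 0.146], [0.563, -0.075, 0.18]] px [298 196] [322 211]
lock 76 [ 0.5371 -0.1629  0.1641] [[0.532, -0.166, 0.147], [0.544, -0.155, 0.176]] px [309 219] [315 232]
[[ 0.37   0.929  0.   ]
 [ 0.929 -0.37   0.   ]
 [ 0.     0.    -1.   ]] 1.1
```

```bash
cat >> h.py <<'E'
def sleeve_sil(n,xy,z0,z1,S=6):
    a=np.linspace(0,2*np.pi,40); c=np.stack([xy[0]+.008*np.cos(a),xy[1]+.008*np.sin(a)],-1)
    P=np.vstack([np.c_[c,np.full(40,z)] for z in(z0,z1)])
    return cv2.convexHull(w2pix(n,P).astype(np.float32))
def moms(h):
    m=cv2.moments(h); return np.array([m["m10"]/m["m00"],m["m01"]/m["m00"]]),m["m00"]
E
python3 - <<'E'
from h import *
from scipy.optimize import least_squares
z=np.load("side0.npz"); p=z["p"].astype(int)
t=np.load("top0.npz")["p"].astype(int)
for im,(u0,u1,v0,v1) in((p,(294,320,194,242)),(t,(296,336,186,204))):
    print("gray"); 
    for v in range(v0,v1,1): print(v,u0,' '.join('%3d'%x for x in im[v,u0:u1].mean(1)))
E
```

```text
gray
194 294 181 180 179 179 180 180 180 180 180 180 181 182 181 182 183 183 184 182 180 182 182 183 182 180 180 182
195 294 182 181 180 179 179 179 180 180 180 180 181 182 182 181 182 183 184 184 181 181 183 184 183 182 181 180
196 294 182 182 181 180 179 162 145 148 145 167 181 181 183 183 181 183 184 185 183 181 181 183 183 183 182 180
197 294 180 182 182 182 158 105 130 163 141 126 159 182 183 182 183 183 184 184 184 183 181 182 184 185 183 182
198 294 179 181 183 183 142  44 101 146 125  66 134 182 183 183 183 183 183 184 184 184 183 181 182 185 184 184
199 294 179 180 182 171 119  26  52  78  69  27 128 182 183 183 183 184 184 183 184 185 185 183 182 184 185 184
200 294 179 180 181 166 108  19  20  23  23  19 127 183 182 183 183 184 184 183 182 184 185 185 184 183 184 185
201 294 181 181 181 164 109  18  19  17  18  14 127 183 183 182 184 185 185 185 184 183 184 186 186 184 184 185
202 294 182 181 181 165 106  18  18  16  16  32 131 183 183 183 183 184 186 186 185 184 184 185 186 185 184 185
203 294 183 182 182 164 107  18  18  16  16  39 132 184 184 183 183 183 185 186 186 186
[... 6609 characters left out ...]
  53  70  77  80  80  79  83
200 296  62  62  60  59  59  60  62  60  61  61  61  60  61  61  61  62  63  61  60  62  62  60  62  60  62  68  80  81  56  27  16  31  47  60  66  61  63  61  66  64
201 296  62  59  59  61  60  61  62  61  59  61  63  62  64  62  61  63  60  59  63  62  64  62  62  58  61  61  65  66  52  36  44  53  61  70  68  60  59  60  59  62
202 296  57  61  59  60  57  59  57  60  61  60  58  59  59  61  62  59  61  59  59  61  62  60  63  62  63  63  59  61  55  56  62  68  67  66  63  61  62  62  62  62
203 296  52  48  52  49  50  53  50  53  48  49  52  49  51  48  51  54  49  50  52  56  58  60  60  58  63  62  61  62  63  64  67  69  66  62  62  65  59  63  61  65
```

```bash
python3 - <<'E'
from h import *
from scipy.optimize import least_squares
def bb(n,xy,z0,z1):
    h=sleeve_sil(n,xy,z0,z1)[:,0]; return np.array([h[:,0].min(),h[:,0].max(),h[:,1].min(),h[:,1].max()])
for nm,z0,z1,cc,rr,g in(("crank",.141,.177,300.97,(195.7,210.2),(.553,-.077)),("lock",.116,.172,311.7,(219.3,239.3),(.54,-.158))):
    f=lambda x:(lambda b:[(b[0]+b[1])/2-cc,(b[2]+b[3]-sum(rr))/2])(bb("side",x,z0,z1))
    s=least_squares(f,g); print(nm,"side xy",s.x.round(4),bb("side",s.x,z0,z1).round(1),"top pred",bb("top",s.x,z0,z1).round(1), w2pix("top",[[*s.x,z1]]).round(1))
# hub disc top brightness: in top/side images via circle at z=.140
for n in("top","side"):
    d=np.load(f"{n}0.npz"); p=d["p"]
    for A in((.586,-.095,.14),(.583,-.097,.14)): print(n,A,w2pix(n,[A]).round(1))
    q=p[165:200,290:330] if n=="top" else p[200:235,300:340]
    cv2.imwrite(f"pics/hub_{n}.png",cv2.resize(q[:,:,::-1],(400,350),interpolation=cv2.INTER_NEAREST))
a=cv2.imread("pics/hub_top.png");b=cv2.imread("pics/hub_side.png");cv2.imwrite("pics/hub.png",np.hstack([a,b]))
E
```

```text
crank side xy [ 0.5527 -0.0745] [297.5 304.5 195.5 210.4] top pred [297.  302.4 188.7 196. ] [[299.8 191.3]]
lock side xy [ 0.5395 -0.1573] [307.7 315.7 218.7 239.9] top pred [323.4 329.9 193.3 201.6] [[327.3 195.9]]
top (0.586, -0.095, 0.14) [[306.2 182.9]]
top (0.583, -0.097, 0.14) [[306.8 183.8]]
side (0.586, -0.095, 0.14) [[315.9 209.9]]
side (0.583, -0.097, 0.14) [[315.3 210.7]]
```

View pics/hub.png

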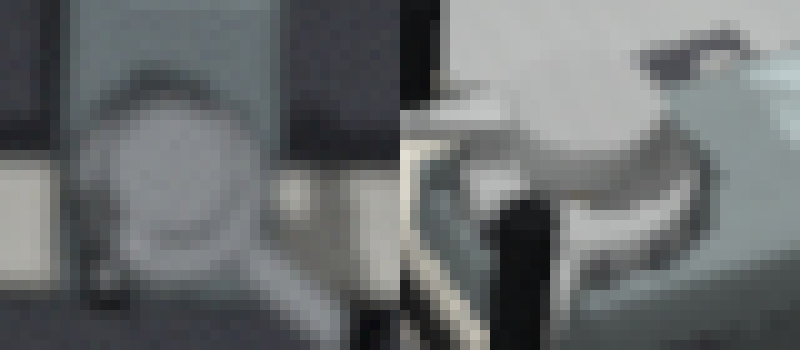

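The hub sits at about (307,181) in the top view. That agrees with the side-view silhouette fit, which puts the crank sleeve at (0.553,-0.075), the lock sleeve at (0.540,-0.157) and the axis at about (0.591,-0.097). Next I plan the transfer.

```bash
cat >> h.py <<'E'
def plan(p0,yaw0,target,yawt=None,n=20,rnd=2,vmax=None):
    """rows (tool frame) for straight line in n rows; tool pointing down: x=(c,s), y=(s,-c), z=-Z"""
    p=np.array(p0,float); y=yaw0; rows=[]
    yawt=yaw0 if yawt is None else yawt
    for i in range(n):
        k=n-i
        d=(np.array(target)-p)/k
        c,s=np.cos(y),np.sin(y)
        r=np.array([d[0]*c+d[1]*s,d[0]*s-d[1]*c,-d[2]])/.025
        t=np.clip(-(yawt-y)/max(1,k)/(np.pi/4),-.19,.19)
        r=np.clip(np.round(r,rnd),-1,1); t=round(t,2)
        rows.append([*(r+0.0).tolist(),t])
        p=p+.025*np.array([r[0]*c+r[1]*s,r[0]*s-r[1]*c,-r[2]]); y-=t*np.pi/4
    return rows,p,y
def yaw(s=None):
    s=s or manip.read_state(); m=R.from_rotvec(s["orientation"]).as_matrix(); return np.arctan2(m[1,0],m[0,0])
def st():
    s=manip.read_state(); print("t",round(s["clock"],2),"pos",s["position"].round(4),"yaw",round(np.degrees(yaw(s)),2),"F",s["wrist_force"].round(2),"w",round(s["gripper_width"],3),"q",s["joint_positions"].round(2)); return s
E
python3 - <<'E'
from h import *
s=st()
T=np.array([.5395,-.1573,.225]); y1=np.radians(-17)
r,p,y=plan(s["position"],yaw(s),T,y1,n=34)
print(r[:17]);print(r[17:]);print(p,np.degrees(y))
E
```

```text
t 1.1 pos [0.1849 0.4645 0.2313] yaw 68.3 F [-0.83 -0.28 -0.3 ] w 1.0 q [ 1.19  0.24  0.01  1.34 -0.    1.57]
[[-0.53, 0.66, 0.01, np.float64(0.06)], [-0.49, 0.68, 0.01, np.float64(0.06)], [-0.46, 0.7, 0.01, np.float64(0.06)], [-0.43, 0.73, 0.01, np.float64(0.06)], [-0.39, 0.74, 0.01, np.float64(0.06)], [-0.36, 0.76, 0.01, np.float64(0.06)], [-0.32, 0.78, 0.01, np.float64(0.05)], [-0.29, 0.79, 0.01, np.float64(0.06)], [-0.25, 0.8, 0.01, np.float64(0.05)], [-0.22, 0.81, 0.01, np.float64(0.06)], [-0.18, 0.82, 0.01, np.float64(0.05)], [-0.15, 0.83, 0.01, np.float64(0.06)], [-0.11, 0.84, 0.01, np.float64(0.05)], [-0.08, 0.84, 0.01, np.float64(0.06)], [-0.04, 0.84, 0.01, np.float64(0.05)], [-0.01, 0.84, 0.01, np.float64(0.06)], [0.03, 0.84, 0.01, np.float64(0.05)]]
[[0.07, 0.84, 0.0, np.float64(0.06)], [0.11, 0.84, 0.01, np.float64(0.05)], [0.14, 0.83, 0.0, np.float64(0.06)], [0.18, 0.82, 0.01, np.float64(0.05)], [0.21, 0.82, 0.0, np.float64(0.06)], [0.25, 0.8, 0.01, np.float64(0.05)], [0.28, 0.79, 0.0, np.float64(0.06)], [0.32, 0.78, 0.01, np.float64(0.05)], [0.35, 0.77, 0.0, np.float64(0.06)], [0.38, 0.75, 0.01, np.float64(0.05)], [0.41, 0.74, 0.0, np.float64(0.06)], [0.45, 0.71, 0.01, np.float64(0.05)], [0.48, 0.7, 0.0, np.float64(0.06)], [0.51, 0.67, 0.01, np.float64(0.05)], [0.53, 0.65, 0.0, np.float64(0.06)], [0.56, 0.63, 0.01, np.float64(0.05)], [0.59, 0.6, 0.0, np.float64(0.06)]]
[ 0.53946141 -0.15717647  0.22508446] -17.204207969573364
```

Emit:
jog_arm(
  deltas=[
    [[-0.53,0.66,0,0.06],[-0.49,0.68,0,0.06],[-0.46,0.7,0,0.06],[-0.43,0.73,0,0.06],[-0.39,0.74,0,0.06],[-0.36,0.76,0,0.06],[-0.32,0.78,0,0.05],[-0.29,0.79,0,0.06],[-0.25,0.8,0,0.05],[-0.22,0.81,0,0.06],[-0.18,0.82,0,0.05],[-0.15,0.83,0,0.06],[-0.11,0.84,0,0.05],[-0.08,0.84,0,0.06],[-0.04,0.84,0,0.05],[-0.01,0.84,0,0.06],[0.03,0.84,0,0.05]],
  ],
  gripper=0.1,
)

```text
clock: 2.8
position: [0.3622, 0.153, 0.2315]
orientation: [-3.067, -0.68, -0.001]
wrist_force: [0.9, 0.4, -0.5]
gripper_width: 0.451
```

Emit:
jog_arm(
  deltas=[
    [[0.07,0.84,0,0.06],[0.11,0.84,0,0.05],[0.14,0.83,0,0.06],[0.18,0.82,0,0.05],[0.21,0.82,0,0.06],[0.25,0.8,0,0.05],[0.28,0.79,0,0.06],[0.32,0.78,0,0.05],[0.35,0.77,0,0.06],[0.38,0.75,0,0.05],[0.41,0.74,0,0.06],[0.45,0.71,0,0.05],[0.48,0.7,0,0.06],[0.51,0.67,0,0.05],[0.53,0.65,0,0.06],[0.56,0.63,0,0.05],[0.59,0.6,0,0.06],[0,0,0,0]],
  ],
)

```text
clock: 4.6
position: [0.5404, -0.1592, 0.2308]
orientation: [3.105, -0.474, 0.001]
wrist_force: [0.5, -0.2, 0.2]
gripper_width: 0.448
```

```bash
python3 - <<'E'
from h import *
s=st()
a=[]
for n,c in(("top",(310,184)),("side",(316,220))):
    p,d=eyes.get_image(n); h=45
    q=p[c[1]-h:c[1]+h,c[0]-h:c[0]+h,::-1]; a.append(cv2.resize(q,(400,400),interpolation=cv2.INTER_CUBIC))
cv2.imwrite("pics/z1.png",np.hstack(a))
E
```

```text
t 4.6 pos [ 0.5404 -0.1592  0.2308] yaw -17.36 F [ 0.53 -0.18  0.15] w 0.448 q [-0.29  0.37  0.18  1.38 -0.    1.59]
```

View pics/z1.png

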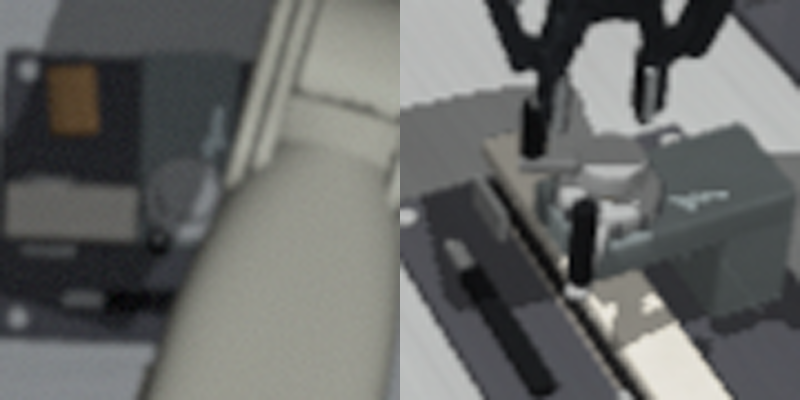

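The side view shows the open fingertips straddling the line above the lock sleeve. The sleeve is at crop (583,240), with the fingers at 540 and 650.

```bash
python3 - <<'E'
from h import *
print(w2pix("side",[[.5404,-.1592,.2308],[.5404-.019*.954,-.1592+.019*.298,.2308],[.5404+.019*.954,-.1592-.019*.298,.2308],[.5395,-.1573,.172]]).round(1))
E
```

```text
[[314.7 202.6]
 [306.6 203.3]
 [322.7 201.9]
 [312.4 220.9]]
```

Emit:
jog_arm(
  deltas=[
    [[-0.06,-0.06,0.6,0],[0,0,0.7,0],[0,0,0.7,0],[0,0,0.2,0],[0,0,0,0]],
  ],
)

```text
clock: 5.2
position: [0.5376, -0.1544, 0.1758]
orientation: [-3.106, 0.468, 0.003]
wrist_force: [-0.3, -0.3, 0.8]
gripper_width: 0.45
```

```bash
python3 - <<'E'
from h import *
s=st()
a=[]
for n,c in(("top",(310,184)),("side",(316,220))):
    p,d=eyes.get_image(n); h=45
    q=p[c[1]-h:c[1]+h,c[0]-h:c[0]+h,::-1]; a.append(cv2.resize(q,(400,400),interpolation=cv2.INTER_CUBIC))
cv2.imwrite("pics/z2.png",np.hstack(a))
s=st()
E
```

```text
t 5.2 pos [ 0.5376 -0.1544  0.1758] yaw -17.14 F [-0.28 -0.33  0.75] w 0.45 q [-0.28  0.39  0.06  1.25  0.    1.59]
t 5.3 pos [ 0.5388 -0.155   0.1772] yaw -17.16 F [0.08 0.42 0.34] w 0.451 q [-0.28  0.39  0.07  1.25  0.    1.59]
```

View pics/z2.png

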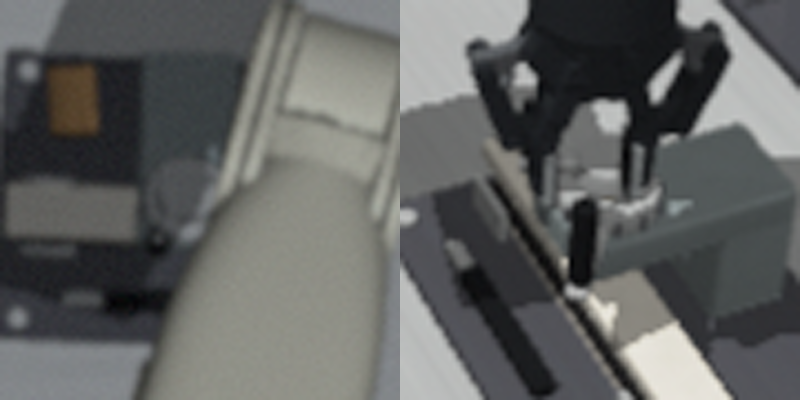

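The tips are just above the sleeve top and about 4 mm to its +x side: tip centre crop (593,198), sleeve (583,205). I'll shift by that much and descend.

Emit:
jog_arm(
  deltas=[
    [[-0.15,0.08,0,0],[0,0,0.3,0],[0,0,0.5,0],[0,0,0.5,0],[0,0,0.4,0],[0,0,0.24,0],[0,0,0,0]],
  ],
)

```text
clock: 6.0
position: [0.5333, -0.1558, 0.1261]
orientation: [-3.106, 0.47, 0.005]
wrist_force: [0.7, -0.4, 0.4]
gripper_width: 0.445
```

```bash
python3 - <<'E'
from h import *
s=st()
n,c="side",(316,220)
p,d=eyes.get_image(n); h=40
q=p[c[1]-h:c[1]+h,c[0]-h:c[0]+h,::-1]; cv2.imwrite("pics/z3.png",cv2.resize(q,(560,560),interpolation=cv2.INTER_CUBIC))
s=st()
E
```

```text
t 6.0 pos [ 0.5333 -0.1558  0.1261] yaw -17.2 F [ 0.67 -0.35  0.45] w 0.445 q [-0.28  0.42 -0.03  1.13  0.    1.59]
t 6.05 pos [ 0.5339 -0.156   0.1271] yaw -17.2 F [-0.76 -0.08  0.25] w 0.451 q [-0.28  0.42 -0.02  1.13 -0.    1.59]
```

View pics/z3.png

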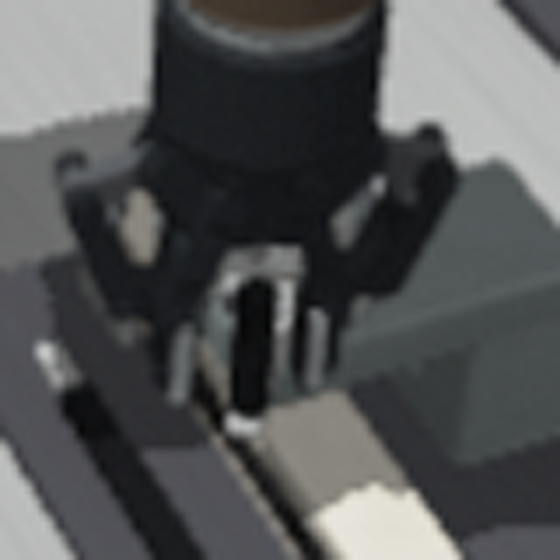

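The sleeve (crop 255,345) is centred between the fingers (180 and 317). I close on it.

Emit:
jog_arm(
  deltas=[
    [[0,0,0,0],[0,0,0,0],[0,0,0,0],[0,0,0,0],[0,0,0,0],[0,0,0,0]],
  ],
  gripper=1,
  grip_force=25,
)

```text
clock: 6.65
position: [0.5355, -0.1564, 0.1285]
orientation: [3.106, -0.47, 0.004]
wrist_force: [4.8, -1.4, -0.1]
gripper_width: 0.178
```

```bash
python3 - <<'E'
from h import *
for i in range(5):
    s=st(); eyes.get_image("side")
E
```

```text
t 6.65 pos [ 0.5355 -0.1564  0.1285] yaw -17.2 F [ 4.76 -1.43 -0.09] w 0.178 q [-0.28  0.41 -0.02  1.13  0.    1.59]
t 6.7 pos [ 0.5355 -0.1564  0.1285] yaw -17.2 F [ 4.9  -0.79  0.65] w 0.179 q [-0.28  0.41 -0.02  1.13  0.    1.59]
t 6.75 pos [ 0.5355 -0.1564  0.1285] yaw -17.2 F [ 4.81 -1.16  0.25] w 0.176 q [-0.28  0.41 -0.02  1.13  0.    1.59]
t 6.8 pos [ 0.5355 -0.1564  0.1285] yaw -17.2 F [ 4.93 -0.25  0.04] w 0.178 q [-0.28  0.41 -0.02  1.13  0.    1.59]
t 6.85 pos [ 0.5355 -0.1564  0.1285] yaw -17.2 F [ 4.84 -0.13  0.16] w 0.178 q [-0.28  0.41 -0.02  1.13  0.    1.59]
```

```bash
cat >> h.py <<'E'
def arc(C,p,dphi,n,yw,r=None,rnd=2):
    """rows leading from point p about C by dphi (+ anticlockwise) in n rows"""
    v=np.array(p)[:2]-C; r=r or np.hypot(*v); f0=np.arctan2(v[1],v[0]); rows=[]; cur=np.array(p)[:2].copy()
    c,s=np.cos(yw),np.sin(yw)
    for i in range(1,n+1):
        f=f0+dphi*i/n; t=np.array(C)+r*np.array([np.cos(f),np.sin(f)]); d=t-cur
        q=np.round(np.array([d[0]*c+d[1]*s,d[0]*s-d[1]*c])/.025,rnd)+0.0; rows.append([*q.tolist(),0,0])
        cur=cur+.025*np.array([q[0]*c+q[1]*s,q[0]*s-q[1]*c])
    return rows,cur
E
python3 - <<'E'
from h import *
C=np.array([.587,-.0965]); p=np.array([.5355,-.1564]); print(np.hypot(*(p-C)))
r,c=arc(C,p,.4,6,np.radians(-17.2)); print(r,c)
E
```

```text
0.07899531631685514
[[0.2, 0.08, 0, 0], [0.2, 0.06, 0, 0], [0.2, 0.05, 0, 0], [0.21, 0.04, 0, 0], [0.21, 0.02, 0, 0], [0.21, 0.01, 0, 0]] [ 0.56295271 -0.17170233]
```

Emit:
jog_arm(
  deltas=[
    [[0.2,0.08,0,0],[0.2,0.06,0,0],[0.2,0.05,0,0],[0.21,0.04,0,0],[0.21,0.02,0,0],[0.21,0.01,0,0]],
  ],
)

```text
clock: 7.5
position: [0.5598, -0.171, 0.1284]
orientation: [-3.106, 0.47, 0.006]
wrist_force: [-4.0, 1.7, 8.7]
gripper_width: 0.182
```

```bash
python3 - <<'E'
from h import *
for i in range(3):
    s=st(); eyes.get_image("side")
C=np.array([.587,-.0965]); p=s["position"][:2]; v=p-C
print(np.hypot(*v),np.arctan2(v[1],v[0])-np.arctan2(-.1564+.0965,.5355-.587))
r,c=arc(C,p,.45,7,np.radians(-17.2)); print(r,c)
E
```

```text
t 7.5 pos [ 0.5598 -0.171   0.1284] yaw -17.21 F [-4.    1.72  8.75] w 0.182 q [-0.3   0.47  0.07  1.17 -0.    1.57]
t 7.55 pos [ 0.5607 -0.1713  0.1284] yaw -17.21 F [-2.03  1.1   7.18] w 0.178 q [-0.3   0.47  0.07  1.17 -0.    1.57]
t 7.6 pos [ 0.5606 -0.1714  0.1284] yaw -17.22 F [-1.17  1.69  6.83] w 0.176 q [-0.3   0.47  0.07  1.17 -0.    1.57]
0.07937117174923572 0.3714938851987726
[[0.2, 0.0, 0, 0], [0.21, -0.01, 0, 0], [0.2, -0.03, 0, 0], [0.2, -0.03, 0, 0], [0.2, -0.05, 0, 0], [0.19, -0.07, 0, 0], [0.19, -0.07, 0, 0]] [ 0.59575035 -0.17542994]
```

Emit:
jog_arm(
  deltas=[
    [[0.2,0.0,-0.05,0],[0.21,-0.01,0,0],[0.2,-0.03,0,0],[0.2,-0.03,0,0],[0.2,-0.05,0,0],[0.19,-0.07,0,0],[0.19,-0.07,0,0]],
  ],
)

```text
clock: 8.35
position: [0.597, -0.1758, 0.1285]
orientation: [3.106, -0.47, -0.002]
wrist_force: [-4.3, -1.4, 0.2]
gripper_width: 0.18
```

```bash
python3 - <<'E'
from h import *
for i in range(3):
    s=st(); a=eyes.get_image("side")
C=np.array([.587,-.0965]); p=s["position"][:2]; v=p-C
print(np.hypot(*v),np.arctan2(v[1],v[0])-np.arctan2(-.1564+.0965,.5355-.587))
# circle fits with r=.08
pts=np.array([[.5355,-.1564],[.5606,-.1714],p])
from scipy.optimize import least_squares
print(least_squares(lambda c:np.hypot(*(pts-c).T)-.08,C).x)
E
```

```text
t 8.35 pos [ 0.597  -0.1758  0.1285] yaw -17.22 F [-4.26 -1.41  0.19] w 0.18 q [-0.29  0.54  0.18  1.21 -0.    1.59]
t 8.4 pos [ 0.5979 -0.1757  0.1286] yaw -17.2 F [-1.07 -2.78 -1.18] w 0.179 q [-0.29  0.54  0.18  1.21 -0.    1.59]
t 8.45 pos [ 0.5978 -0.1757  0.1286] yaw -17.19 F [-1.56 -2.19 -2.23] w 0.184 q [-0.29  0.54  0.18  1.21 -0.    1.59]
0.07991169883668377 0.8460341516096057
[ 0.5882304  -0.09627459]
```

The ring has swung about 0.85 rad, so it is well loose (about +0.5). The three gripped points fit the axis at (0.588,-0.096). I release and go up.

Emit:
jog_arm(
  deltas=[
    [[0,0,0,0],[0,0,0,0],[0,0,0,0],[0,0,-0.4,0],[0,0,-0.8,0],[0,0,-1,0],[0,0,-0.9,0],[0,0,0,0]],
  ],
  gripper=0.1,
)

```text
clock: 9.3
position: [0.5993, -0.176, 0.2118]
orientation: [3.105, -0.47, 0.014]
wrist_force: [0.7, -0.7, 0.3]
gripper_width: 0.448
```

```bash
python3 - <<'E'
from h import *
P=[]
for i in range(3):
    s=st(); P.append(s["position"]);p,d=eyes.get_image("side")
cv2.imwrite("pics/s4.png",cv2.resize(p[175:265,270:360,::-1],(540,540),interpolation=cv2.INTER_CUBIC))
r,c,y=plan(np.mean(P,0),yaw(s),[.549,-.0735,.205],np.radians(-20),n=5); print(r,c,y)
E
```

```text
t 9.3 pos [ 0.5993 -0.176   0.2118] yaw -17.2 F [ 0.68 -0.66  0.31] w 0.448 q [-0.29  0.49  0.32  1.39  0.    1.59]
t 9.35 pos [ 0.5984 -0.1758  0.2095] yaw -17.2 F [-0.04 -1.1  -0.84] w 0.45 q [-0.29  0.5   0.32  1.39  0.    1.59]
t 9.4 pos [ 0.5974 -0.1755  0.2077] yaw -17.2 F [ 0.2   0.88 -0.14] w 0.451 q [-0.29  0.5   0.32  1.39  0.    1.59]
[[-0.62, -0.66, 0.04, np.float64(0.01)], [-0.62, -0.66, 0.04, np.float64(0.01)], [-0.63, -0.66, 0.04, np.float64(0.01)], [-0.64, -0.65, 0.03, np.float64(0.02)], [-0.64, -0.64, 0.04, np.float64(0.01)]] [ 0.54905826 -0.07351841  0.20492993] -0.347253941314448
```

View pics/s4.png

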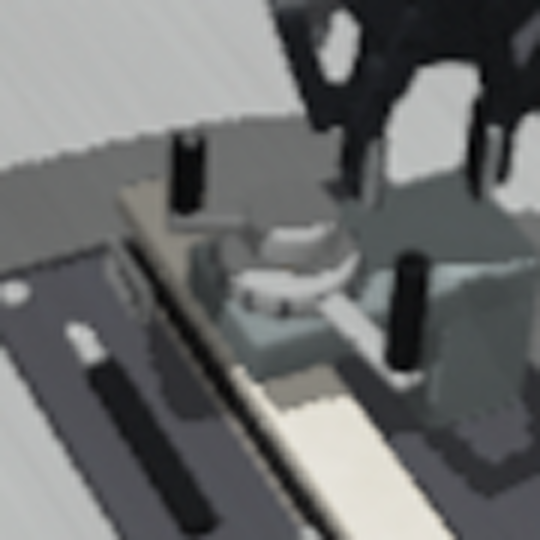

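The lock lever now points to the right at crop (408,310). The crank sleeve is unmoved at crop (188,175). I move over it.

Emit:
jog_arm(
  deltas=[
    [[-0.62,-0.66,0.02,0],[-0.62,-0.66,0.02,0],[-0.62,-0.66,0.02,0],[-0.62,-0.66,0.02,0],[-0.62,-0.66,0.02,0],[0,0,0,0],[0,0,0,0],[0,0,0,0]],
  ],
)

```text
clock: 10.25
position: [0.5474, -0.0743, 0.2035]
orientation: [3.106, -0.471, -0.001]
wrist_force: [0.1, -0.1, 0.3]
gripper_width: 0.45
```

```bash
python3 - <<'E'
from h import *
for i in range(2):
    s=st(); p,d=eyes.get_image("side")
cv2.imwrite("pics/s5.png",cv2.resize(p[170:240,265:335,::-1],(560,560),interpolation=cv2.INTER_CUBIC))
E
```

```text
t 10.25 pos [ 0.5474 -0.0743  0.2035] yaw -17.23 F [ 0.11 -0.06  0.35] w 0.45 q [-0.13  0.36  0.09  1.31 -0.    1.74]
t 10.3 pos [ 0.5474 -0.0745  0.2036] yaw -17.26 F [-0.41  0.84  0.27] w 0.448 q [-0.14  0.36  0.09  1.31 -0.    1.74]
```

View pics/s5.png

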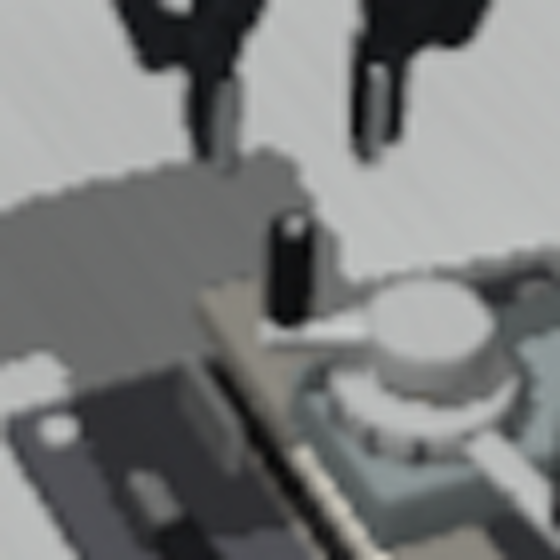

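The pads (crop x 225 and 370, mid 297) straddle the crank sleeve at crop x 292. I descend and grip.

Emit:
jog_arm(
  deltas=[
    [[0,0,0.3,0],[0,0,0.5,0],[0,0,0.6,0],[0,0,0.5,0],[0,0,0.3,0],[0,0,0,0],[0,0,0,0]],
  ],
)

```text
clock: 11.05
position: [0.5473, -0.0738, 0.149]
orientation: [3.106, -0.47, -0.0]
wrist_force: [0.1, 0.1, -0.0]
gripper_width: 0.45
```

```bash
python3 - <<'E'
from h import *
s=st(); p,d=eyes.get_image("side");s=st()
cv2.imwrite("pics/s6.png",cv2.resize(p[170:240,265:335,::-1],(560,560),interpolation=cv2.INTER_CUBIC))
E
```

```text
t 11.05 pos [ 0.5473 -0.0738  0.149 ] yaw -17.21 F [ 0.07  0.06 -0.04] w 0.45 q [-0.13  0.39 -0.    1.18 -0.    1.74]
t 11.1 pos [ 0.5477 -0.0738  0.1495] yaw -17.21 F [-0.54 -0.16 -0.07] w 0.447 q [-0.13  0.39 -0.    1.18  0.    1.74]
```

View pics/s6.png

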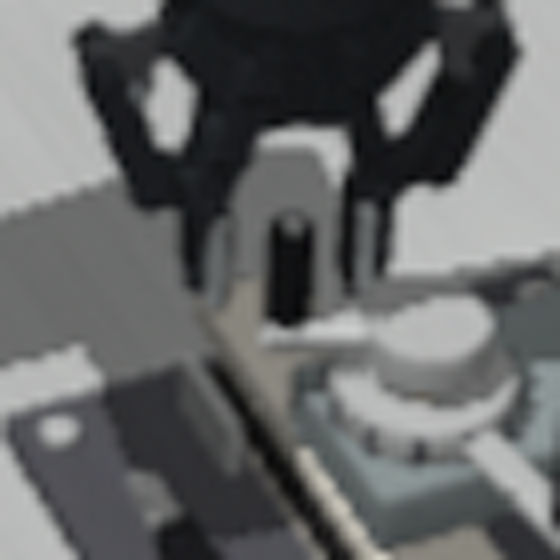

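The sleeve (crop 292,270) is centred between the pads, so I close.

Emit:
jog_arm(
  deltas=[
    [[0,0,0,0],[0,0,0,0],[0,0,0,0],[0,0,0,0],[0,0,0,0],[0,0,0,0]],
  ],
  gripper=1,
  grip_force=40,
)

```text
clock: 11.7
position: [0.5488, -0.0741, 0.1501]
orientation: [3.106, -0.47, 0.006]
wrist_force: [5.4, -1.2, 1.7]
gripper_width: 0.167
```

```bash
cat >> h.py <<'E'
C0=np.array([.5882,-.0963])
def crk(s,C=C0):
    v=s["position"][:2]-C; r=np.hypot(*v); f=np.arctan2(v[1],v[0]); t=np.array([np.sin(f),-np.cos(f)]) # clockwise tangent
    F=s["wrist_force"][:2]; print("  phi",round(f,4),"r",round(r,4),"resist(cw)",round(-F@t,2),"Frad",round(F@v/r,2)); return f,r
E
python3 - <<'E'
from h import *
for i in range(2):
    s=st(); crk(s); eyes.get_image("side")
v=s["position"][:2]
r,c=arc(C0,v,-.3,5,yaw(s)); print(r,c)
E
```

```text
t 11.7 pos [ 0.5488 -0.0741  0.1501] yaw -17.21 F [ 5.39 -1.23  1.7 ] w 0.167 q [-0.13  0.39 -0.    1.18 -0.    1.74]
  phi 2.6283 r 0.0452 resist(cw) -1.57 Frad -5.3
t 11.75 pos [ 0.5488 -0.0741  0.15  ] yaw -17.21 F [ 4.42 -1.76  1.7 ] w 0.173 q [-0.13  0.39 -0.    1.18 -0.    1.74]
  phi 2.6287 r 0.0452 resist(cw) -0.64 Frad -4.71
[[0.03, -0.11, 0, 0], [0.03, -0.1, 0, 0], [0.04, -0.1, 0, 0], [0.04, -0.1, 0, 0], [0.05, -0.1, 0, 0]] [ 0.55708621 -0.06332589]
```

Emit:
jog_arm(
  deltas=[
    [[0.07,-0.11,0,0],[0.03,-0.1,0,0],[0.04,-0.1,0,0],[0.04,-0.1,0,0],[0.05,-0.1,0,0]],
  ],
)

```text
clock: 12.3
position: [0.5549, -0.0653, 0.15]
orientation: [3.101, -0.472, -0.003]
wrist_force: [-4.4, -6.0, 7.9]
gripper_width: 0.169
```

```bash
python3 - <<'E'
from h import *
s=st(); crk(s)
v=s["position"][:2]
r,c=arc(C0,v,-.2,6,yaw(s),r=.045,rnd=3); print(r,c)
E
```

```text
t 12.3 pos [ 0.5549 -0.0653  0.15  ] yaw -17.31 F [-4.42 -6.05  7.87] w 0.169 q [-0.11  0.4   0.02  1.19 -0.    1.76]
  phi 2.3922 r 0.0455 resist(cw) 7.44 Frad -0.88
[[0.044, -0.046, 0, 0], [0.028, -0.052, 0, 0], [0.031, -0.052, 0, 0], [0.032, -0.051, 0, 0], [0.034, -0.049, 0, 0], [0.035, -0.049, 0, 0]] [ 0.56200417 -0.0597048 ]
```

Emit:
jog_arm(
  deltas=[
    [[0.044,-0.046,-0.04,0],[0.028,-0.052,0,0],[0.031,-0.052,0,0],[0.032,-0.051,0,0],[0.034,-0.049,0,0],[0.035,-0.049,0,0]],
  ],
)

```text
clock: 12.9
position: [0.561, -0.0595, 0.15]
orientation: [3.101, -0.472, -0.007]
wrist_force: [-4.1, -6.4, 5.1]
gripper_width: 0.17
```

```bash
cat > nx.py <<'E'
from h import *
import sys
s=st(); crk(s)
r,c=arc(C0,s["position"][:2],-float(sys.argv[1]),int(sys.argv[2]),yaw(s),r=.045); print(r)
E
python3 nx.py .2 5
```

```text
t 12.9 pos [ 0.561  -0.0595  0.15  ] yaw -17.3 F [-4.09 -6.36  5.08] w 0.17 q [-0.1   0.42  0.04  1.2  -0.    1.77]
  phi 2.2082 r 0.0457 resist(cw) 7.07 Frad -2.68
[[0.07, -0.04, 0, 0], [0.04, -0.06, 0, 0], [0.05, -0.05, 0, 0], [0.05, -0.05, 0, 0], [0.05, -0.05, 0, 0]]
```

Emit:
jog_arm(
  deltas=[
    [[0.07,-0.04,-0.03,0],[0.04,-0.06,0,0],[0.05,-0.05,0,0],[0.05,-0.05,0,0],[0.05,-0.05,0,0]],
  ],
)

```text
clock: 13.4
position: [0.568, -0.055, 0.1501]
orientation: [3.102, -0.472, -0.011]
wrist_force: [-5.1, -5.1, 4.5]
gripper_width: 0.169
```

```bash
python3 nx.py .2 5
```

```text
t 13.4 pos [ 0.568  -0.055   0.1501] yaw -17.29 F [-5.1  -5.14  4.53] w 0.169 q [-0.09  0.43  0.06  1.21 -0.    1.78]
  phi 2.0257 r 0.0459 resist(cw) 6.84 Frad -2.37
[[0.08, -0.02, 0, 0], [0.05, -0.05, 0, 0], [0.06, -0.04, 0, 0], [0.06, -0.04, 0, 0], [0.06, -0.04, 0, 0]]
```

Emit:
jog_arm(
  deltas=[
    [[0.08,-0.02,-0.03,0],[0.05,-0.05,0,0],[0.06,-0.04,0,0],[0.06,-0.04,0,0],[0.06,-0.04,0,0]],
  ],
)

```text
clock: 13.9
position: [0.5758, -0.0519, 0.1501]
orientation: [3.103, -0.471, -0.016]
wrist_force: [-6.9, -3.5, 3.2]
gripper_width: 0.164
```

```bash
python3 nx.py .2 5; python3 - <<'E'
from h import *
from scipy.optimize import least_squares
s=manip.read_state()
pts=np.array([[.5488,-.0741],[.5549,-.0653],[.561,-.0595],[.568,-.055],s["position"][:2]])
f=least_squares(lambda c:np.hypot(*(pts-c).T)-.045,C0); print(f.x,f.fun)
E
```

```text
t 13.9 pos [ 0.5758 -0.0519  0.1501] yaw -17.25 F [-6.88 -3.47  3.18] w 0.164 q [-0.09  0.45  0.09  1.22 -0.    1.78]
  phi 1.844 r 0.0461 resist(cw) 7.56 Frad -1.48
[[0.09, 0.0, 0, 0], [0.06, -0.04, 0, 0], [0.06, -0.03, 0, 0], [0.07, -0.03, 0, 0], [0.06, -0.03, 0, 0]]
[ 0.588667   -0.09499932] [ 1.28775990e-05 -3.04579697e-05  7.38132069e-06  2.29964911e-05
 -1.26477962e-05]
```

```bash
sed -i 's/^C0=.*/C0=np.array([.58867,-.0950])/' h.py; python3 nx.py .2 5
```

```text
t 13.9 pos [ 0.5758 -0.0519  0.1501] yaw -17.25 F [-6.88 -3.47  3.18] w 0.164 q [-0.09  0.45  0.09  1.22 -0.    1.78]
  phi 1.8618 r 0.045 resist(cw) 7.58 Frad -1.35
[[0.06, -0.04, 0, 0], [0.06, -0.04, 0, 0], [0.07, -0.03, 0, 0], [0.06, -0.03, 0, 0], [0.07, -0.03, 0, 0]]
```

Emit:
jog_arm(
  deltas=[
    [[0.06,-0.04,-0.02,0],[0.06,-0.04,0,0],[0.07,-0.03,0,0],[0.06,-0.03,0,0],[0.07,-0.03,0,0]],
  ],
)

```text
clock: 14.4
position: [0.5835, -0.0503, 0.1501]
orientation: [3.103, -0.471, -0.02]
wrist_force: [-8.8, -2.6, 2.2]
gripper_width: 0.171
```

```bash
python3 nx.py .2 5
```

```text
t 14.4 pos [ 0.5835 -0.0503  0.1501] yaw -17.26 F [-8.76 -2.57  2.22] w 0.171 q [-0.08  0.46  0.11  1.23 -0.    1.79]
  phi 1.6849 r 0.045 resist(cw) 9.0 Frad -1.55
[[0.07, -0.03, 0, 0], [0.06, -0.02, 0, 0], [0.07, -0.02, 0, 0], [0.07, -0.02, 0, 0], [0.07, -0.02, 0, 0]]
```

Emit:
jog_arm(
  deltas=[
    [[0.07,-0.03,-0.02,0],[0.06,-0.02,0,0]],
  ],
)

```text
clock: 14.6
position: [0.5864, -0.05, 0.1501]
orientation: [3.103, -0.471, -0.022]
wrist_force: [-9.3, -3.0, 1.8]
gripper_width: 0.172
```

```bash
python3 nx.py .08 2
```

```text
t 14.6 pos [ 0.5864 -0.05    0.1501] yaw -17.26 F [-9.33 -3.02  1.79] w 0.172 q [-0.08  0.47  0.12  1.24 -0.    1.79]
  phi 1.6212 r 0.045 resist(cw) 9.47 Frad -2.55
[[0.07, -0.02, 0, 0], [0.07, -0.02, 0, 0]]
```

Emit:
jog_arm(
  deltas=[
    [[0.07,-0.02,-0.01,0],[0.07,-0.02,0,0]],
  ],
)

```text
clock: 14.8
position: [0.5895, -0.05, 0.1501]
orientation: [3.103, -0.471, -0.024]
wrist_force: [-10.9, -3.3, 1.9]
gripper_width: 0.173
```

```bash
python3 nx.py .08 2
```

```text
t 14.8 pos [ 0.5895 -0.05    0.1501] yaw -17.26 F [-10.93  -3.34   1.86] w 0.173 q [-0.08  0.48  0.13  1.24 -0.    1.79]
  phi 1.5522 r 0.0451 resist(cw) 10.87 Frad -3.54
[[0.07, -0.02, 0, 0], [0.07, -0.01, 0, 0]]
```

Emit:
jog_arm(
  deltas=[
    [[0.07,-0.02,0,0]],
  ],
)

```text
clock: 14.9
position: [0.5912, -0.05, 0.1501]
orientation: [3.103, -0.471, -0.025]
wrist_force: [-12.0, -2.1, 2.3]
gripper_width: 0.17
```

```bash
python3 nx.py .08 2; python3 - <<'E'
from h import *
for i in range(4):
    eyes.get_image("side"); s=st(); crk(s)
E
```

```text
t 14.9 pos [ 0.5912 -0.05    0.1501] yaw -17.26 F [-11.99  -2.14   2.32] w 0.17 q [-0.08  0.48  0.14  1.25 -0.    1.79]
  phi 1.5154 r 0.0451 resist(cw) 11.86 Frad -2.8
[[0.07, -0.01, 0, 0], [0.07, -0.02, 0, 0]]
t 14.95 pos [ 0.5915 -0.05    0.1501] yaw -17.26 F [-10.88  -2.77   1.71] w 0.172 q [-0.08  0.48  0.14  1.25 -0.    1.79]
  phi 1.5086 r 0.0451 resist(cw) 10.69 Frad -3.44
t 15.0 pos [ 0.5914 -0.05    0.1501] yaw -17.26 F [-10.53  -2.5    1.47] w 0.169 q [-0.08  0.48  0.14  1.25 -0.    1.79]
  phi 1.5095 r 0.0451 resist(cw) 10.35 Frad -3.14
t 15.05 pos [ 0.5914 -0.05    0.1501] yaw -17.26 F [-9.49 -3.32  2.13] w 0.17 q [-0.08  0.48  0.14  1.25 -0.    1.79]
  phi 1.5099 r 0.0451 resist(cw) 9.27 Frad -3.89
t 15.1 pos [ 0.5914 -0.05    0.1501] yaw -17.26 F [-9.57 -2.93  1.13] w 0.168 q [-0.08  0.48  0.14  1.25 -0.    1.79]
  phi 1.5102 r 0.0451 resist(cw) 9.37 Frad -3.5
```

The resistance rose from about 7.2 N turning freely to about 11.4 N, so the shoe bears with roughly 38 N. That is snug. I release and go up.

Emit:
jog_arm(
  deltas=[
    [[0,0,0,0],[0,0,0,0],[0,0,0,0],[0,0,-0.4,0],[0,0,-0.8,0],[0,0,-0.7,0],[0,0,-0.3,0],[0,0,0,0],[0,0,0,0]],
  ],
  gripper=0.1,
)

```text
clock: 16.0
position: [0.5981, -0.0494, 0.2075]
orientation: [-3.106, 0.47, 0.001]
wrist_force: [0.2, -0.5, -0.5]
gripper_width: 0.456
```

```bash
python3 - <<'E'
from h import *
P=[]
for i in range(2):
    p,d=eyes.get_image("side"); s=st(); P.append(s["position"])
cv2.imwrite("pics/s7.png",cv2.resize(p[175:265,270:360,::-1],(540,540),interpolation=cv2.INTER_CUBIC))
r,c,y=plan(np.mean(P,0),yaw(s),[.598,-.1757,.204],None,n=5); print(r,c,y)
E
```

```text
t 16.05 pos [ 0.5978 -0.0494  0.207 ] yaw -17.2 F [ 0.96 -0.26 -0.59] w 0.448 q [-0.08  0.45  0.25  1.37  0.    1.79]
t 16.1 pos [ 0.5976 -0.0494  0.2067] yaw -17.21 F [-0.88  0.25 -0.75] w 0.447 q [-0.08  0.45  0.25  1.37  0.    1.79]
[[0.3, 0.96, 0.02, np.float64(-0.0)], [0.3, 0.97, 0.02, np.float64(-0.0)], [0.3, 0.96, 0.02, np.float64(-0.0)], [0.3, 0.97, 0.03, np.float64(-0.0)], [0.3, 0.96, 0.02, np.float64(-0.0)]] [ 0.5979078  -0.17563875  0.20410809] -0.30028707377129465
```

View pics/s7.png

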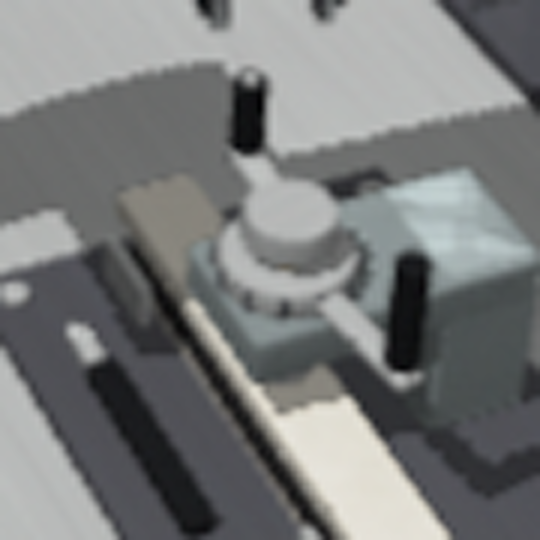

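The crank sleeve is now at crop (248,112) behind the hub, and the lock lever is unmoved at (408,310).

```bash
python3 - <<'E'
from h import *
p,d=eyes.get_image("side")
for v in (186,188,190,192,194,196,198): print(v,' '.join('%3d'%x for x in p[v,303:320].mean(1)))
for f in(1.56,1.51,1.46,1.4,1.35):
    q=C0+.045*np.array([np.cos(f),np.sin(f)])
    for b in ((.004,-.0009),(.0039,-.0004)):
        h=sleeve_sil("side",q+b,.141,.177)[:,0]; print(f,((h[:,0].min()+h[:,0].max())/2).round(2),h[:,1].min().round(1),h[:,1].max().round(1))
E
```

```text
186 109 107 106 107 148 184 172 146 138 150 169 183 185 184 184 185 184
188 108 109 109 107 107 101  73 100 150 133  72 113 170 184 185 185 185
190 107 107 108 109 108  85  33  22  22  22  18  96 160 184 185 185 185
192 107 107 107 108 109  83  18  19  18  15  14 127 182 181 183 185 185
194 107 109 108 107 101  71  18  19  16  16  33 133 185 184 183 183 184
196 107 107 108 108  99  65  18  18  15  16  31 132 185 187 186 184 182
198 107 108 108 109  92  50  20  17  16  15  38 133 184 185 186 187 186
1.56 310.63 185.9 200.6
1.56 310.51 185.8 200.5
1.51 311.41 185.7 200.4
1.51 311.29 185.6 200.3
1.46 312.21 185.5 200.2
1.46 312.09 185.4 200.1
1.4 313.19 185.3 200.0
1.4 313.06 185.2 199.9
1.35 314.02 185.2 199.9
1.35 313.9 185.1 199.8
```

Emit:
jog_arm(
  deltas=[
    [[0.3,0.96,0.02,0],[0.3,0.97,0.02,0],[0.3,0.96,0.02,0],[0.3,0.97,0.02,0],[0.3,0.96,0.02,0],[0,0,0,0],[0,0,0,0],[0,0,0,0],[0,0,0,0]],
  ],
)

```text
clock: 17.05
position: [0.5984, -0.1747, 0.2052]
orientation: [-3.106, 0.468, 0.001]
wrist_force: [0.6, -0.3, -0.3]
gripper_width: 0.449
```

```bash
python3 - <<'E'
from h import *
p,d=eyes.get_image("side");s=st()
p,d=eyes.get_image("side");s=st()
cv2.imwrite("pics/s8.png",cv2.resize(p[175:245,300:370,::-1],(560,560),interpolation=cv2.INTER_CUBIC))
E
```

```text
t 17.1 pos [ 0.5985 -0.1747  0.2053] yaw -17.12 F [ 0.25 -0.2   0.02] w 0.451 q [-0.28  0.5   0.32  1.39  0.    1.59]
t 17.15 pos [ 0.5986 -0.1748  0.2054] yaw -17.12 F [-0.31 -0.72  0.55] w 0.451 q [-0.28  0.5   0.32  1.39  0.    1.59]
```

View pics/s8.png

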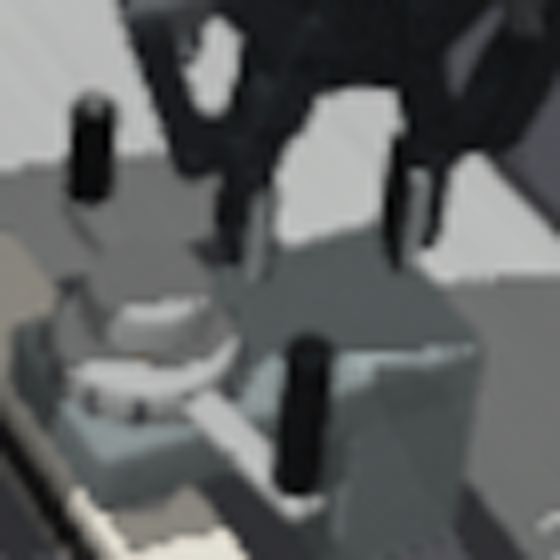

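The crank sleeve column (311.0) matches φ of about 1.53, so the crank stayed where I left it. The fingers are above the lock sleeve and I descend.

Emit:
jog_arm(
  deltas=[
    [[-0.02,0.04,0.4,0],[0,0,0.6,0],[0,0,0.7,0],[0,0,0.6,0],[0,0,0.5,0],[0,0,0.25,0],[0,0,0,0],[0,0,0,0]],
  ],
)

```text
clock: 17.95
position: [0.598, -0.1766, 0.1295]
orientation: [3.106, -0.47, 0.001]
wrist_force: [0.3, -0.3, 0.3]
gripper_width: 0.45
```

Emit:
jog_arm(
  deltas=[
    [[0,0,0,0],[0,0,0,0],[0,0,0,0],[0,0,0,0],[0,0,0,0],[0,0,0,0]],
  ],
  gripper=1,
  grip_force=40,
)

```text
clock: 18.55
position: [0.5981, -0.1766, 0.1301]
orientation: [3.106, -0.47, 0.003]
wrist_force: [-0.7, 0.7, 5.1]
gripper_width: 0.171
```

```bash
python3 - <<'E'
from h import *
p,d=eyes.get_image("side");s=st();crk(s)
v=s["position"][:2]
cv2.imwrite("pics/s9.png",cv2.resize(p[175:245,290:360,::-1],(560,560),interpolation=cv2.INTER_CUBIC))
C=C0; f=lambda p:np.arctan2(*(np.array(p)-C)[::-1]); print("ring from start",f(v)-f([.5355,-.1564]))
r,c=arc(C0,v,-.4,6,yaw(s),r=.080); print(r,c)
E
```

```text
t 18.6 pos [ 0.5981 -0.1766  0.1301] yaw -17.2 F [-2.18  0.44  5.56] w 0.178 q [-0.29  0.54  0.18  1.21  0.    1.58]
  phi -1.4555 r 0.0822 resist(cw) -2.12 Frad -0.69
ring from start 0.8289915394827865
[[-0.23, 0.0, 0, 0], [-0.21, 0.07, 0, 0], [-0.2, 0.05, 0, 0], [-0.21, 0.04, 0, 0], [-0.21, 0.02, 0, 0], [-0.22, 0.01, 0, 0]] [ 0.56615086 -0.17170554]
```

View pics/s9.png

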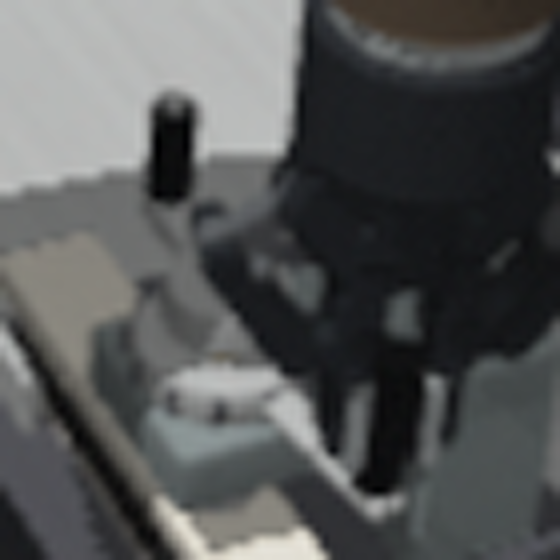

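```bash
python3 - <<'E'
from h import *
s=st(); C=np.array([.5886,-.0970]); v=s["position"][:2]; print(np.hypot(*(v-C)))
r,c=arc(C,v,-.75,11,yaw(s),r=.080); print(r,c)
E
```

```text
t 18.6 pos [ 0.5981 -0.1766  0.1301] yaw -17.2 F [-2.18  0.44  5.56] w 0.178 q [-0.29  0.54  0.18  1.21  0.    1.58]
0.08019858326033946
[[-0.21, 0.07, 0, 0], [-0.2, 0.07, 0, 0], [-0.21, 0.06, 0, 0], [-0.22, 0.04, 0, 0], [-0.22, 0.02, 0, 0], [-0.21, 0.01, 0, 0], [-0.22, -0.01, 0, 0], [-0.22, -0.02, 0, 0], [-0.21, -0.03, 0, 0], [-0.22, -0.05, 0, 0], [-0.21, -0.06, 0, 0]] [ 0.54126263 -0.16164567]
```

Emit:
jog_arm(
  deltas=[
    [[-0.21,0.07,-0.03,0],[-0.2,0.07,0,0],[-0.21,0.06,0,0],[-0.22,0.04,0,0],[-0.22,0.02,0,0],[-0.21,0.01,0,0]],
  ],
)

```text
clock: 19.2
position: [0.5652, -0.1738, 0.1302]
orientation: [3.106, -0.47, 0.002]
wrist_force: [4.6, -0.9, 1.1]
gripper_width: 0.174
```

```bash
cat > lk.py <<'E'
from h import *
import sys
C=np.array([.5886,-.0970])
s=st(); crk(s,C); v=s["position"][:2]; f=lambda p:np.arctan2(*(np.array(p)-C)[::-1]); print("ring turned back",f(v)-f([.5981,-.1766]))
r,c=arc(C,v,-float(sys.argv[1]),int(sys.argv[2]),yaw(s),r=.080); print(r)
E
python3 lk.py .35 6
```

```text
t 19.2 pos [ 0.5652 -0.1738  0.1302] yaw -17.22 F [ 4.55 -0.88  1.1 ] w 0.174 q [-0.3   0.48  0.08  1.17 -0.    1.57]
  phi -1.8669 r 0.0803 resist(cw) 4.61 Frad -0.48
ring turned back -0.4148796344600063
[[-0.19, -0.02, 0, 0], [-0.18, -0.01, 0, 0], [-0.19, -0.03, 0, 0], [-0.18, -0.04, 0, 0], [-0.18, -0.04, 0, 0], [-0.18, -0.06, 0, 0]]
```

Emit:
jog_arm(
  deltas=[
    [[-0.19,-0.02,0,0],[-0.18,-0.01,0,0],[-0.19,-0.03,0,0],[-0.18,-0.04,0,0],[-0.18,-0.04,0,0],[-0.18,-0.06,0,0]],
  ],
)

```text
clock: 19.8
position: [0.5405, -0.1615, 0.1301]
orientation: [3.104, -0.471, 0.002]
wrist_force: [4.4, -5.0, 3.0]
gripper_width: 0.172
```

```bash
python3 lk.py .12 3
```

```text
t 19.8 pos [ 0.5405 -0.1615  0.1301] yaw -17.24 F [ 4.35 -5.02  2.98] w 0.172 q [-0.29  0.43 -0.    1.14 -0.    1.58]
  phi -2.2114 r 0.0804 resist(cw) 6.49 Frad 1.43
ring turned back -0.7593897900056139
[[-0.11, -0.06, 0, 0], [-0.12, -0.05, 0, 0], [-0.12, -0.05, 0, 0]]
```

Emit:
jog_arm(
  deltas=[
    [[-0.11,-0.06,0,0],[-0.12,-0.05,0,0],[-0.12,-0.05,0,0]],
  ],
)

```text
clock: 20.1
position: [0.5335, -0.1555, 0.1302]
orientation: [3.103, -0.471, 0.002]
wrist_force: [5.0, -4.6, 2.1]
gripper_width: 0.173
```

```bash
python3 lk.py .08 2
```

```text
t 20.1 pos [ 0.5335 -0.1555  0.1302] yaw -17.25 F [ 4.97 -4.64  2.14] w 0.173 q [-0.28  0.41 -0.03  1.13 -0.    1.59]
  phi -2.3271 r 0.0804 resist(cw) 6.8 Frad -0.04
ring turned back -0.875073279576227
[[-0.11, -0.07, 0, 0], [-0.11, -0.06, 0, 0]]
```

Emit:
jog_arm(
  deltas=[
    [[-0.11,-0.07,0,0],[-0.11,-0.06,0,0]],
  ],
)

```text
clock: 20.3
position: [0.5291, -0.1511, 0.1301]
orientation: [3.103, -0.471, 0.002]
wrist_force: [4.2, -5.8, 1.8]
gripper_width: 0.176
```

```bash
python3 lk.py .06 2
```

```text
t 20.3 pos [ 0.5291 -0.1511  0.1301] yaw -17.27 F [ 4.16 -5.83  1.84] w 0.176 q [-0.28  0.4  -0.04  1.13 -0.    1.6 ]
  phi -2.4042 r 0.0804 resist(cw) 7.11 Frad 0.84
ring turned back -0.9521492422610729
[[-0.07, -0.06, 0, 0], [-0.08, -0.06, 0, 0]]
```

Emit:
jog_arm(
  deltas=[
    [[-0.07,-0.06,0,0],[-0.07,-0.05,0,0]],
  ],
)

```text
clock: 20.5
position: [0.5263, -0.1478, 0.1302]
orientation: [3.102, -0.471, 0.001]
wrist_force: [3.5, -7.9, 2.6]
gripper_width: 0.178
```

```bash
python3 lk.py .06 2; python3 - <<'E'
from h import *
for i in range(2):
    eyes.get_image("side"); s=st(); crk(s,np.array([.5886,-.097]))
E
```

```text
t 20.5 pos [ 0.5263 -0.1478  0.1302] yaw -17.28 F [ 3.54 -7.87  2.57] w 0.178 q [-0.27  0.39 -0.05  1.12 -0.    1.6 ]
  phi -2.4577 r 0.0804 resist(cw) 8.33 Frad 2.23
ring turned back -1.005671091111164
[[-0.07, -0.07, 0, 0], [-0.08, -0.05, 0, 0]]
t 20.55 pos [ 0.5261 -0.1475  0.1301] yaw -17.27 F [ 2.16 -7.14  2.78] w 0.171 q [-0.27  0.39 -0.05  1.13 -0.    1.6 ]
  phi -2.4617 r 0.0804 resist(cw) 6.92 Frad 2.81
t 20.6 pos [ 0.5261 -0.1475  0.1302] yaw -17.27 F [ 2.9  -7.43  2.35] w 0.175 q [-0.27  0.39 -0.05  1.13 -0.    1.6 ]
  phi -2.4618 r 0.0804 resist(cw) 7.61 Frad 2.42
```

The ring is tight: 8.3 N on the sleeve while turning, about 0.16 rad past its starting angle. I release and go up.

Emit:
jog_arm(
  deltas=[
    [[0,0,0,0],[0,0,0,0],[0,0,0,0],[0,0,-0.4,0],[0,0,-0.8,0],[0,0,-1,0],[0,0,-1,0],[0,0,-1,0],[0,0,-0.4,0],[0,0,0,0],[0,0,0,0]],
  ],
  gripper=0.1,
)

```text
clock: 21.7
position: [0.5261, -0.1456, 0.2439]
orientation: [-3.106, 0.47, 0.002]
wrist_force: [-0.3, 0.3, -0.7]
gripper_width: 0.448
```

Emit:
jog_arm(
  deltas=[
    [[-0.6,-0.8,0,0],[-0.7,-0.8,0,0],[-0.7,-0.8,0,0],[-0.7,-0.8,0,0],[-0.7,-0.8,0,0],[-0.7,-0.8,0,0],[-0.6,-0.8,0,0],[0,0,0,0],[0,0,0,0],[0,0,0,0]],
  ],
)

```text
clock: 22.7
position: [0.4556, 0.0221, 0.244]
orientation: [3.106, -0.471, -0.002]
wrist_force: [0.0, -0.3, 0.4]
gripper_width: 0.446
```

```bash
python3 - <<'E'
from h import *
s=st(); a=[]
for n,c,h in(("side",(316,220),50),("top",(307,184),50)):
    p,d=eyes.get_image(n); np.savez(f"{n}9.npz",p=p,d=d)
    a.append(cv2.resize(p[c[1]-h:c[1]+h,c[0]-h:c[0]+h,::-1],(400,400),interpolation=cv2.INTER_CUBIC))
    if n=="side":
        for v in (190,192,194,196,198): print(v,' '.join('%3d'%x for x in p[v,303:320].mean(1)))
cv2.imwrite("pics/fin.png",np.hstack(a)); cv2.imwrite("pics/fintop.png",p[:,:,::-1])
E
```

```text
t 22.7 pos [0.4556 0.0221 0.244 ] yaw -17.23 F [ 0.01 -0.34  0.38] w 0.446 q [ 0.05  0.15 -0.08  1.35 -0.    1.92]
190 181 183 184 184 183 143  45  21  22  21  18  95 160 182 183 183 184
192 182 181 182 183 184 142  16  18  17  15  14  95 138 137 125 124 127
194 181 182 183 183 172 121  18  18  18  16  22  77 107 107 106 106 107
196 137 138 126 109  99  64  19  16  15  15  26  78 108 108 108 107 107
198 107 107 107 108  96  60  18  19  16  14  38  82 107 108 109 109 109
```

View pics/fin.png

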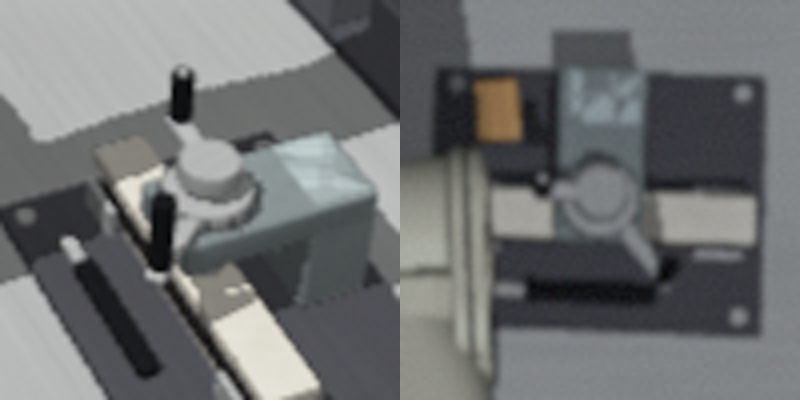

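View pics/fintop.png

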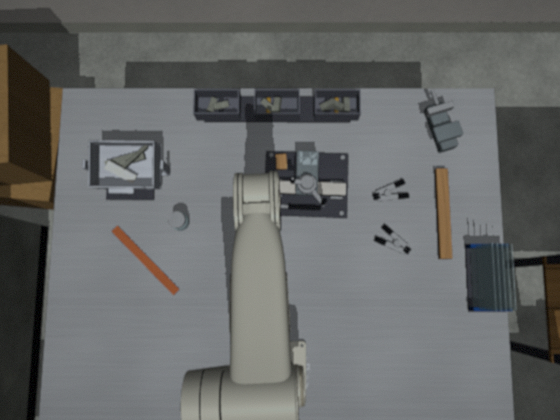

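The crank sleeve is still at columns 309–313, as before tightening. The lock lever is swung past its starting angle, the bystanders are where they were, and the hand is well clear. I hand the job in.

```bash
python3 -c "
from h import *
st(); print(manip.finish_job())"
```

```text
t 22.8 pos [0.4558 0.0219 0.2443] yaw -17.28 F [-0.23 -0.24  0.23] w 0.45 q [ 0.05  0.15 -0.08  1.35 -0.    1.92]
the job is handed in; nothing more can be done
None
```

The hold-down is set and locked. I handed the job in at 22.8 s, with the hand well clear of the jig.

- **Loosening:** I swung the lock ring about 0.85 rad anticlockwise. From its tight start that puts it at roughly +0.5, well loose.
- **Shoe:** I turned the crank clockwise by about 1.15 rad. Resistance on the sleeve was about 7.2 N turning freely. It began to rise near the end of the travel and reached 10.9–11.9 N, about 4 N more. That puts an estimated 35–40 N on the moulding, in the snug range and well under the 90 N that dents the pine. This load is worked out from the wrist force, not measured directly.
- **Tightening:** I swung the lever back clockwise to 8.3 N on the sleeve, about 0.16 rad past where it started. That should be roughly 50 N of clamping. I then let go and moved away.

**Last checks:**
- The crank sleeve was in the same image columns before and after tightening (within about 0.03 rad of where I let go).
- The wrist force reads zero within noise.
- In the top view the bystanders look where they were; I compared them by eye only.
- The camera positions were about 4 mm off in x against the arm's. I corrected for this from the gripped poses.
- On letting go of the crank the arm sprang about 6 mm, but the picture showed no further turn of the crank.

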